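# Find the high spot of a grinder wheel on the truing stand

## Robot

A 6-joint arm with a two-finger parallel gripper is mounted at the origin on a cart in front of the work surface, level with it; the furniture and walls round the work are solid. World frame = base frame: x ahead of the robot, y to its left, z up, the work surface at z = 0. Lengths are in m, angles in degrees, forces in N, time in s.
With the tool pointing down it reaches from about 0.375 to 0.9 m from the base axis. Payload 3.1 kg.
Tool frame: the origin (TCP) lies on the centre line of the jaws, within the pads' length; the fingertips stand 8 mm ahead of it and the grasp point (between the pads) lies 11 mm behind it (bot.tip_extent is the distance from the TCP to the fingertips, in m); z points along the fingers, y is the line along which they close (so a half turn about z gives the same grasp; the last joint's range is limited). The gripper opens to 87 mm and grips with 3 to 60 N. Pads are 19 mm wide; open, the fingers measure 117 mm over their backs; the gripper's body (75 mm by 190 mm) begins 51 mm behind the grasp point.
Start: joints at [-79.097, 30.224, 82.088, -0, 67.689, -10.227], TCP at [0.225, -0.583, 0.231] pointing down, gripper open.
Joint ranges: [-176.69, 176.69], [-43.24, 126.21], [12.49, 139.97], [-82, 262], [0, 151.66], [-163.58, 163.58]. Speed limits (degrees/s): [159.86, 159.86, 180, 180, 180, 180].

## Interface

Orientations are given as a 3x3 rotation matrix whose columns are the frame's x, y, z axes.
In Python, from rig import bot, vision, workorder gives the robot as it stands.
- The arm moves only by the shell command python3 -m handwheel 'ROWS'. ROWS is JSON, a list of rows, each an object with "delta_rot": the turn, a rotation vector about the tool's x, y, z in rad, a list of three; "xyz": the shift along the tool's x, y, z in mm, a list of three; "hand": the closure, from -1 (fully open) to 1 (shut). A call has exactly 5 rows; each row is the pose to reach, as a shift and turn from the pose commanded when the call began, along the tool's axes at that moment; what a row does not reach only later rows make up. A row lasts 1/8 s, in which the tool goes at most 62.5 mm and 10.7 degrees, less where a joint would pass 70% of its speed; a pose out of reach is approached as far as the arm can. A call with a gripper value outside its range is refused whole. The fingers move at their own pace and stop on an object; the grip force is fixed at half the most. Time passes only in rows, so rows that repeat a pose let the fingers close, or fill a call up. It gives the time, the measured TCP pose, the force, the opening and the grip force at its end, in the units of the state.
- bot.read_state(): the state, without advancing time (a new reading comes with each control period).
- vision.capture(name): name is "scene" or "top" or "wrist"; returns the picture (400x640x3 uint8, red, green, blue); there is no depth.
- vision.camera_model(name): a dict with "camera_matrix" (3x3 intrinsics, pixels), "dist_coeffs" ([k1, k2, p1, p2, k3] as OpenCV has them; the pictures are not rectified), "camera_from_world" (4x4, takes a point from world to camera coordinates). Camera axes: x right, y up, looking along -z (the intrinsics and any distortion apply to the point x, -y, -z); pixel columns grow to the right and rows downward; lengths in m; the calibration is good to about 2 mm. A picture is of the moment at which its call begins: read the wrist's pose just before it. camera_model takes no time and is no camera call; for the wrist camera it gives the pose at the moment of the call.
- workorder.hand_in(): hands the job in; it is judged then, once.
The state is a dict: "time_s": time; "joint_positions": joint angles; "qvel": joint speeds; "tau": joint torques, N m; "position": TCP position; "tcp_rot": TCP orientation; "force": force on the tool from outside, world axes, zero at the start; "moment": the same for the moment, N m; "opening": opening from 0.0 (shut) to 1.0 (fully open); "grasp_force": force on a finger pad.
Only numpy, scipy, OpenCV 4.12 (cv2) and the standard library are available. Lean on these libraries where they do the work, as an engineer would, in place of code of your own. Each camera call takes 0.05 s, during which the arm holds its last target. There are 200 camera calls.

## Task

The rubber-tyred grinder wheel on the truing stand is out of round. Push the dial gauge along its rail fully home so that its feeler bears on the tyre, then turn the wheel slowly by its crank knob and leave it standing with the highest spot of the tyre right under the feeler, which is where the needle swings furthest (there is also a lower bump that is not the one wanted). Let go of everything, and do not disturb the tape measure, the hoof and the tin that stand round the stand.

Things in the scene. Friction and masses are not known exactly. Their poses are not given: they have to be found in the camera images.
- wheel_centre (a point): Centre of the wheel's front face, on the spindle; frame fixed to the stand (does not turn). z: the spindle, out of the face, 28 degrees from vertical, leaning to the robot's side; x: up the slope, away from the robot; y: level, to the left, along the gauge rail. Wheel 160 mm across, 20 mm thick, aluminium hub, black rubber tyre.
- lamp_edge (a point): Front edge of the underside of the grey work lamp (90 mm wide) fixed over the upper half of the wheel, 0.36 m above the table, 45 mm behind wheel_centre seen from above. A gripper on the knob must lean with the spindle, wrist towards the robot, to pass in front of it.
- feeler (a point): Where the gauge's feeler, a 12 mm steel ball that points at the spindle, meets the round tyre when the gauge is home: right side of the wheel (-y of wheel_centre). Point fixed to the stand. The tyre has two bumps 2.3 rad apart, each about 0.8 rad wide: the high spot stands 8 mm proud, the other 4 mm. Where they sit relative to the knob differs every time.
- wheel (a joint): Turn of the wheel in rad about z of wheel_centre, counter-clockwise positive seen facing the wheel; unlimited. At 0 the knob is straight down the slope (-x of wheel_centre), at pi/2 at the right (-y). It says nothing of where the high spot is. About 0.12 N m turns the wheel and it stays where left.
- knob_grip (a point): Middle of the crank knob's wooden sleeve, where to grip it. Round sleeve 26 mm in diameter and 50 mm long, standing square to the wheel's face (parallel to the spindle), free to spin on its pin. It circles the spindle at a radius of 52 mm; this point lies 36 mm above the face, the sleeve's outer end 24 mm further out.
- gauge_grip (a point): Middle of the upper part of the gauge carriage's grip: a steel tab 16 mm thick along the rail (y of wheel_centre), 30 mm wide, standing parallel to the spindle; it ends 21 mm above this point and runs 40 mm below it. It is at the right end of the carriage, 28 mm clear of the round dial (68 mm across), whose face is 4 mm lower than this point.
- gauge (a joint): Position of the gauge carriage on its rail in m: 0 drawn back to the right, 0.040 fully home against its stop at the wheel. Moves along +y of wheel_centre; about 5 N of friction, stays where left.
- needle (a joint): Turn of the dial's needle in rad, clockwise; 0 when the feeler is free, 0.3 rad for each mm it is pushed in. With the gauge fully home it reads about 0.25 on the round part of the tyre, about 1.45 at the top of the lower bump and about 2.6 at the top of the high spot.
- tape_mid (a point): Middle of the dark tape measure (61x84x58 mm), loose on the table in front of the stand. Leave it alone.
- hoof_mid (a point): Middle of the brown hoof specimen (118x126x70 mm), loose on the table left of the stand. Leave it alone.
- tin_mid (a point): Middle of the round tin (64 mm wide, 47 mm high), loose on the table behind the gauge. Leave it alone.

How it is judged:
By the outcome, as a careful person would: the job done as asked, in the order asked, and still so for the second after the job is handed in, with the robot touching nothing.
It also fails if it takes over 72 s, if anything falls off the work surface, if the arm or the gripper's body presses on something with over 40 N, if the wrist force passes 120 N, or if a joint passes its speed limit or range.

## Working session

There is one attempt and no reset: what is moved stays moved. The work goes in short steps, Python scripts to look and compute and a shell command to move; the robot and the scene stay as the last step left them, time stands still between calls to the robot, and variables do not carry over. Pictures are saved under pics/ and viewed, at most 10 in all, crops included, and the job is handed in when it is done.

```bash
ls; mkdir -p pics; python3 - <<'E'
from rig import bot, vision
import cv2
s=bot.read_state(); print(s['time_s'],s['position'],s['tcp_rot'],s['opening'],bot.tip_extent)
for n in ('scene','top'):
    cv2.imwrite(f'pics/{n}0.png',vision.capture(n)[:,:,::-1])
    m=vision.camera_model(n); print(n,m)
E
```

```text
pics
0.0 [ 0.22517857 -0.58226077  0.2295671 ] [[ 9.32771631e-01  3.60467639e-01 -4.07247678e-04]
 [ 3.60467654e-01 -9.32769242e-01  2.14734580e-03]
 [ 3.94180563e-04 -2.14978286e-03 -9.99997612e-01]] 1.0014715613347158 0.008
scene {'camera_matrix': array([[520.6232742 ,   0.        , 316.45612423],
       [  0.        , 520.6232742 , 198.0795571 ],
       [  0.        ,   0.        ,   1.        ]]), 'dist_coeffs': array([-0.01273871,  0.        ,  0.        ,  0.        ,  0.        ]), 'camera_from_world': array([[-0.83827541, -0.54505851, -0.01433699,  0.44184853],
       [ 0.35894638, -0.57145455,  0.73796829, -0.44595101],
       [-0.41042884,  0.61347446,  0.67468308, -1.28372789],
       [ 0.        ,  0.        ,  0.        ,  1.        ]])}
top {'camera_matrix': array([[464.6306656 ,   0.        , 316.11493099],
       [  0.        , 464.6306656 , 195.52056921],
       [  0.        ,   0.        ,   1.        ]]), 'dist_coeffs': array([-0.09655833,  0.        ,  0.        ,  0.        ,  0.        ]), 'camera_from_world': array([[-0.01230608, -0.99989554,  0.00758078, -0.10060767],
       [ 0.98035786, -0.01057248,  0.19694339, -0.58756715],
       [-0.19684267,  0.00985548,  0.98038555, -1.35060134],
       [ 0.        ,  0.        ,  0.        ,  1.        ]])}
```

View pics/scene0.png

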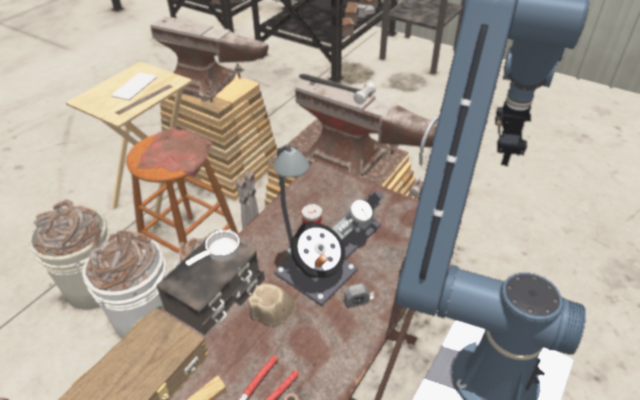

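View pics/top0.png

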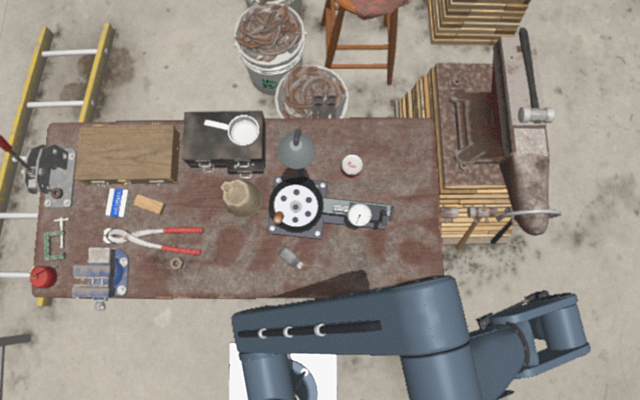

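The scene view shows the wheel at about (320,249), the dial at (361,211) and the knob at (320,260). The top view has the wheel at (296,205), the knob at (277,218), the dial at (358,215) and the grip tab near (388,213). I'll zoom in on both.

```bash
python3 - <<'E'
import cv2, numpy as np
a=cv2.imread('pics/scene0.png')[180:300,270:400]; b=cv2.imread('pics/top0.png')[125:275,225:405]
a=cv2.resize(a,None,fx=4.5,fy=4.5,interpolation=cv2.INTER_CUBIC)[:540]
cv2.imwrite('pics/a.png',cv2.resize(a,(400,369)))
b=cv2.resize(b,None,fx=4,fy=4,interpolation=cv2.INTER_CUBIC)
a=cv2.copyMakeBorder(a,0,600-540,0,0,0); 
cv2.imwrite('pics/a.png',a);cv2.imwrite('pics/b.png',b)
E
```

```text
(no output)
```

View pics/a.png

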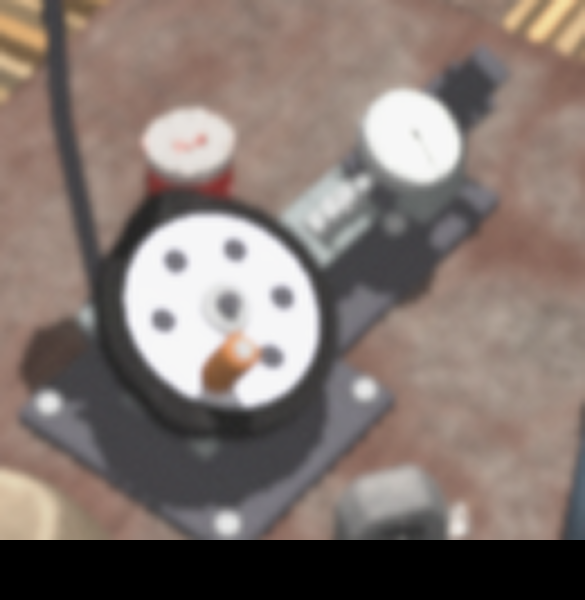

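View pics/b.png

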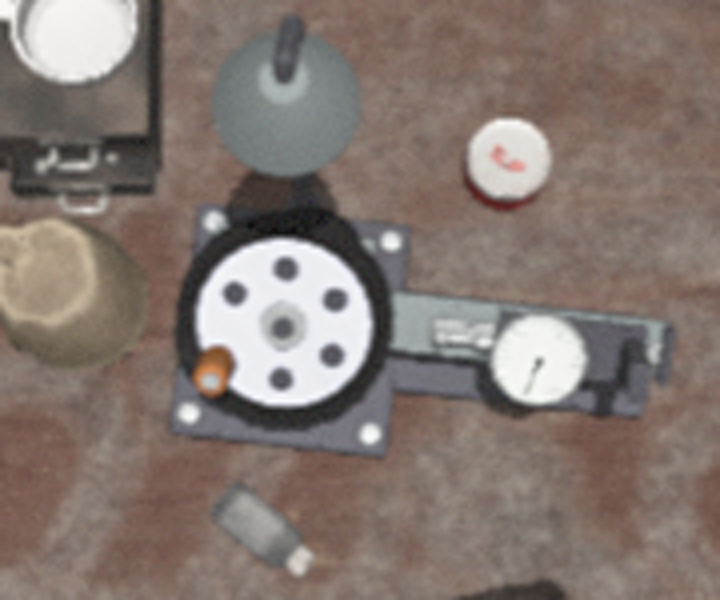

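Crops: wheel centre is at scene (321.1,247.3) and top (295.8,206.3). The dial is at (361.8,210.4) and (359.5,214.8), and the knob's outer end at (323.6,256.7) and (277.5,220.3). The dark tab shows in the top view at about (383,214). The tyre bulges at the upper right of the wheel in the top view. Next I'll triangulate these.

```bash
cat > h.py <<'E'
import numpy as np, cv2
from rig import bot, vision
def ray(m,uv):
    p=cv2.undistortPoints(np.array([[uv]],float),m['camera_matrix'],m['dist_coeffs'])[0,0]
    T=m['camera_from_world']; R=T[:3,:3]
    d=R.T@np.array([p[0],-p[1],-1]); return -R.T@T[:3,3], d/np.linalg.norm(d)
def tri(rays):
    A=sum(np.eye(3)-np.outer(d,d) for o,d in rays); b=sum((np.eye(3)-np.outer(d,d))@o for o,d in rays)
    p=np.linalg.solve(A,b); return p,max(np.linalg.norm(np.cross(p-o,d)) for o,d in rays)
def proj(m,P):
    P=np.atleast_2d(P); T=m['camera_from_world']; c=P@T[:3,:3].T+T[:3,3]; c=c*[1,-1,-1]
    return cv2.projectPoints(c,np.zeros(3),np.zeros(3),m['camera_matrix'],m['dist_coeffs'])[0][:,0]
E
python3 - <<'E'
from h import *
S,T=vision.camera_model('scene'),vision.camera_model('top')
for n,a,b in [('wheel',(321.1,247.3),(295.75,206.25)),('dial',(361.8,210.4),(359.5,214.75)),('knobend',(323.6,256.7),(277.5,220.25)),('tin',(312,211),(352,164.5))]:
    print(n,tri([ray(S,a),ray(T,b)]))
E
```

```text
wheel (array([ 0.54237744, -0.04802878,  0.1170992 ]), np.float64(0.0013516798787821204))
dial (array([ 0.51461111, -0.23068816,  0.12581407]), np.float64(0.0007659929963135537))
knobend (array([0.49897942, 0.00283483, 0.15229851]), np.float64(0.0008682376184483966))
tin (array([ 0.68681037, -0.22051529,  0.04325704]), np.float64(5.711952636002101e-06))
```

```bash
cat >> h.py <<'E'
from scipy.spatial.transform import Rotation as Rn
psi=np.deg2rad(-7.0); t=np.deg2rad(28)
xh=np.array([np.cos(psi),np.sin(psi),0]); Y=np.array([-np.sin(psi),np.cos(psi),0]); U=np.array([0,0,1.])
Z=np.cos(t)*U-np.sin(t)*xh; X=np.cos(t)*xh+np.sin(t)*U
W=np.c_[X,Y,Z]; C=np.array([0.54237744,-0.04802878,0.1170992])-.006*Z
RT=np.c_[np.cross(-Y,-Z),-Y,-Z]   # tool: y=-Yw, z=-Zw
def w2(p): return C+W@np.array(p,float)
def go(p):   # p: TCP target in wheel frame (m) -> tool-axis shift mm, rotvec
    s=bot.read_state(); R=np.array(s['tcp_rot'])
    print('xyz',np.round(R.T@(w2(p)-s['position'])*1000,1),'rot',np.round(Rn.from_matrix(R.T@RT).as_rotvec(),3))
def here():
    s=bot.read_state(); f=np.array(s['force'])
    print('t',round(s['time_s'],2),'tcp_w mm',np.round(W.T@(np.array(s['position'])-C)*1000,1),'F_w',np.round(W.T@f,1),'open',round(s['opening'],2),'grip',s['grasp_force'])
E
python3 - <<'E'
from h import *
print(RT); go((0,-.32,.12)); here()
T=vision.camera_model('top'); print(proj(T,[w2(p) for p in [(0,-.255,.02),(.015,-.255,.041),(-.015,-.255,.041),(0,-.08,-.01),(.08,0,0),(0,.08,0)]]))
E
```

```text
[[ 0.87636624 -0.12186934  0.46597219]
 [-0.10760424 -0.99254615 -0.05721419]
 [ 0.46947156 -0.         -0.88294759]]
xyz [ 290.4 -127.    12.3] rot [-0.122  0.479  0.481]
t 0.1 tcp_w mm [-167.6 -569.   222.6] F_w [ 0.   0.2 -0.1] open 1.0 grip 0.0
[[384.09598504 217.90618278]
 [385.56954178 215.35602185]
 [384.03953319 225.33438832]
 [323.59812839 207.99950443]
 [298.5718588  179.52779733]
 [268.79692352 203.03469049]]
```

```bash
python3 -m handwheel '[{"xyz":[55,-25,0],"delta_rot":[-0.024,0.096,0.096],"hand":1},{"xyz":[110,-50,0],"delta_rot":[-0.048,0.19,0.19],"hand":1},{"xyz":[165,-75,0],"delta_rot":[-0.072,0.287,0.287],"hand":1},{"xyz":[225,-100,0],"delta_rot":[-0.1,0.383,0.383],"hand":1},{"xyz":[270,-115,-20],"delta_rot":[-0.122,0.479,0.481],"hand":1}]'; python3 - <<'E'
from h import *
here(); go((0,-.32,.12))
m=vision.camera_model('wrist'); cv2.imwrite('pics/w1.png',vision.capture('wrist')[:,:,::-1]); print(m['camera_matrix'])
print(proj(m,[w2(p) for p in [(0,-.255,.02),(0,-.185,.016),(0,0,0)]]))
E
```

```text
time_s: 0.72
position: [0.4361, -0.3751, 0.2492]
tcp_rot: [[0.875, -0.125, 0.467], [-0.112, -0.992, -0.056], [0.47, -0.004, -0.883]]
force: [0.7, -0.3, 0.5]
opening: 0.514
grasp_force: 0.0
t 0.72 tcp_w mm [   4.1 -337.6  153.4] F_w [ 0.9 -0.2  0.1] open 0.51 grip 0.0
xyz [ -4.2 -17.5  33.4] rot [-0.002 -0.001 -0.004]
[[315.83219549   0.         319.34339821]
 [  0.         315.83219549 195.7050758 ]
 [  0.           0.           1.        ]]
[[231.58341061 194.2859447 ]
 [159.6149735  193.5977749 ]
 [-10.12852288 190.70088312]]
```

View pics/w1.png

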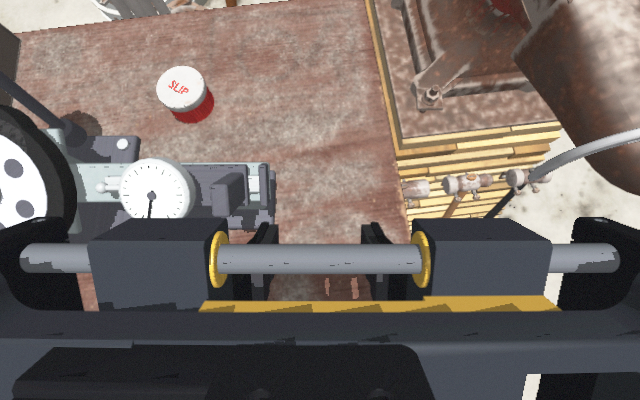

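The wrist view shows the dial at about (155,190) and the tab at about (227,193). Both are within about 4 px of the prediction, so the model holds. I'll descend to the right of the tab with the fingers closed.

```bash
python3 -m handwheel '[{"xyz":[0,-10,40],"delta_rot":[0,0,0],"hand":1},{"xyz":[0,-15,80],"delta_rot":[0,0,0],"hand":1},{"xyz":[0,-17,110],"delta_rot":[0,0,0],"hand":1},{"xyz":[0,-17,123],"delta_rot":[0,0,0],"hand":1},{"xyz":[0,-17,123],"delta_rot":[0,0,0],"hand":1}]' | tail -3
python3 -c "from h import *; here()"
python3 -m handwheel '[{"xyz":[0,-12,0],"delta_rot":[0,0,0],"hand":1},{"xyz":[0,-24,0],"delta_rot":[0,0,0],"hand":1},{"xyz":[0,-36,0],"delta_rot":[0,0,0],"hand":1},{"xyz":[0,-48,0],"delta_rot":[0,0,0],"hand":1},{"xyz":[0,-56,0],"delta_rot":[0,0,0],"hand":1}]' | tail -3
python3 -c "
from h import *
here(); cv2.imwrite('pics/w2.png',vision.capture('wrist')[:,:,::-1])"
```

```text
force: [-0.6, -0.5, 1.2]
opening: 0.013
grasp_force: 0.0
t 1.4 tcp_w mm [   4.4 -324.    31. ] F_w [ 0.  -0.6  1.3] open 0.01 grip 0.0
force: [-4.0, -4.5, 0.0]
opening: 0.007
grasp_force: 2.8
t 2.02 tcp_w mm [   4.9 -268.2   31.8] F_w [-3.  -4.9  1.7] open 0.01 grip 2.7877437695860863
```

View pics/w2.png

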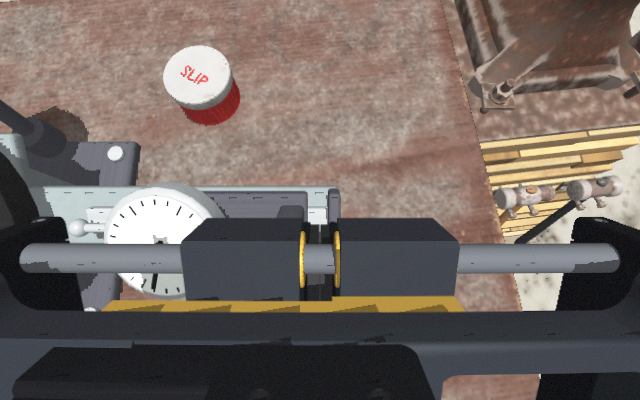

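In contact (about 5 N) and sliding. The dial is at (160,242) and the feeler ball at (75,228). I'll keep pushing until the force shows the stop.

```bash
python3 -m handwheel '[{"xyz":[0,-6,0],"delta_rot":[0,0,0],"hand":1},{"xyz":[0,-12,0],"delta_rot":[0,0,0],"hand":1},{"xyz":[0,-18,0],"delta_rot":[0,0,0],"hand":1},{"xyz":[0,-24,0],"delta_rot":[0,0,0],"hand":1},{"xyz":[0,-27,0],"delta_rot":[0,0,0],"hand":1}]' >/dev/null
python3 -c "from h import *; here()"
python3 -m handwheel '[{"xyz":[0,-1,0],"delta_rot":[0,0,0],"hand":1},{"xyz":[0,-2,0],"delta_rot":[0,0,0],"hand":1},{"xyz":[0,-3,0],"delta_rot":[0,0,0],"hand":1},{"xyz":[0,-4,0],"delta_rot":[0,0,0],"hand":1},{"xyz":[0,-4,0],"delta_rot":[0,0,0],"hand":1}]' >/dev/null
python3 -c "from h import *; here()"
```

```text
t 2.7 tcp_w mm [   5.  -243.2   31.7] F_w [-2.6 -5.1  3.1] open 0.0 grip 2.8209421830251813
t 3.33 tcp_w mm [   5.  -240.    31.7] F_w [-3.5 -5.7  3.3] open 0.0 grip 3.325573531910777
```

```bash
for i in 1 2; do python3 -m handwheel '[{"xyz":[0,-1,0],"delta_rot":[0,0,0],"hand":1},{"xyz":[0,-2,0],"delta_rot":[0,0,0],"hand":1},{"xyz":[0,-3,0],"delta_rot":[0,0,0],"hand":1},{"xyz":[0,-4,0],"delta_rot":[0,0,0],"hand":1},{"xyz":[0,-4,0],"delta_rot":[0,0,0],"hand":1}]' >/dev/null
python3 -c "from h import *; here()"; done
```

```text
t 3.95 tcp_w mm [   5.1 -239.9   31.8] F_w [ -7.9 -13.8   2.5] open 0.0 grip 6.915402067825198
t 4.58 tcp_w mm [   5.3 -239.8   31.9] F_w [-11.  -20.    2.3] open -0.0 grip 10.519074741750956
```

The carriage stopped at about 40 mm of travel and the force rose to 20 N, so the gauge is home. Next I back off, lift, and look at the wheel from above.

```bash
python3 -m handwheel '[{"xyz":[0,20,0],"delta_rot":[0,0,0],"hand":1},{"xyz":[0,30,0],"delta_rot":[0,0,0],"hand":1},{"xyz":[0,30,-40],"delta_rot":[0,0,0],"hand":1},{"xyz":[-20,10,-90],"delta_rot":[0,0,0],"hand":1},{"xyz":[-50,-30,-125],"delta_rot":[0,0,0],"hand":0}]' >/dev/null
python3 -m handwheel '[{"xyz":[-20,-60,0],"delta_rot":[0,0,0],"hand":-1},{"xyz":[-45,-110,0],"delta_rot":[0,0,0],"hand":-1},{"xyz":[-45,-150,0],"delta_rot":[0,0,0],"hand":-1},{"xyz":[-45,-165,0],"delta_rot":[0,0,0],"hand":-1},{"xyz":[-45,-165,0],"delta_rot":[0,0,0],"hand":-1}]' >/dev/null
python3 - <<'E'
from h import *
here()
m=vision.camera_model('wrist'); cv2.imwrite('pics/w3.png',vision.capture('wrist')[:,:,::-1])
import pickle; pickle.dump(m,open('pics/m3.pkl','wb'))
print(proj(m,[w2(p) for p in [(0,0,0),(.08,0,0),(0,.08,0),(-.08,0,0),(0,-.08,0),(-.027,.045,.06),(0,-.145,.016)]]))
E
```

```text
t 5.83 tcp_w mm [-90.9 -32.  156.2] F_w [0.3 0.4 0.8] open 0.6 grip 0.0
[[285.76768194  89.0655986 ]
 [283.938048    -6.25848827]
 [200.33595411  89.06863267]
 [287.49967481 173.6630557 ]
 [371.52137943  89.40875888]
 [219.96689977 119.23943597]
 [447.56455466  88.4853275 ]]
```

View pics/w3.png

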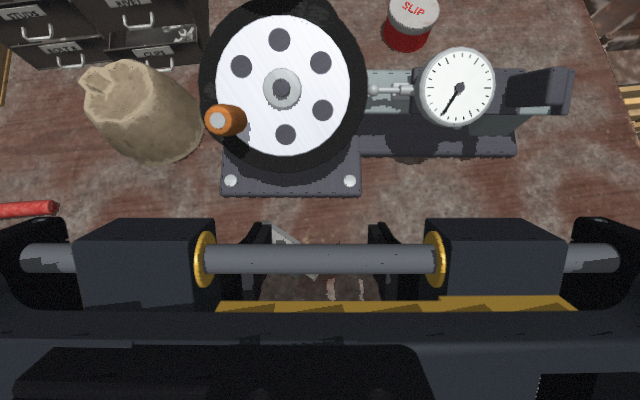

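The view shows the hub at (282,89), the knob end at (216,121), the feeler ball at about (374,90), the dial at (457,86) and the tab around (545,90). The dial seems further out than a 40 mm travel implies, so I'll check it by measurement along with the tyre profile and needle.

```bash
python3 - <<'E'
from h import *
import pickle
m=pickle.load(open('pics/m3.pkl','rb')); im=cv2.imread('pics/w3.png')
def dial(im,box):
    x0,y0,x1,y1=box; g=im[y0:y1,x0:x1]; 
    msk=((g.min(2)>170)).astype(np.uint8); n,l,st,c=cv2.connectedComponentsWithStats(cv2.morphologyEx(msk,cv2.MORPH_CLOSE,np.ones((5,5))))
    k=1+np.argmax(st[1:,4]); cn=max(cv2.findContours((l==k).astype(np.uint8),0,2)[0],key=len); e=cv2.fitEllipse(cv2.convexHull(cn)); return (e[0][0]+x0,e[0][1]+y0),e[1],e[2]
print('dial w3',dial(im,(410,40,505,135))); print('dial w1',dial(cv2.imread('pics/w1.png'),(110,150,200,230)))
print('hub w3',dial(im,(195,5,362,172)))
# tyre profile: sample image along rays in the z=0 plane from hub (offset for camera bias)
off=np.array([282,89])-proj(m,w2((0,0,.006)))[0]; print(off)
g=im.max(2)
for a in range(0,360,10):
    r=np.arange(.060,.105,.0005); A=np.deg2rad(a)
    P=proj(m,[w2((x*np.cos(A),x*np.sin(A),0)) for x in r])+off
    v=cv2.remap(g,P[:,0].astype(np.float32)[None],P[:,1].astype(np.float32)[None],1)[0]
    dark=np.where(v<60)[0]; print(a,[round(r[dark[0]]*1e3,1),round(r[dark[-1]]*1e3,1)] if len(dark) else None,''.join(str(min(9,q//26)) for q in v[::2]))
c=im[50:125,400:590]; c=cv2.resize(c,None,fx=4,fy=4,interpolation=cv2.INTER_CUBIC)
d=im[0:180,185:385]; d=cv2.resize(d,(330,297),interpolation=cv2.INTER_CUBIC)
out=np.zeros((600,760,3),np.uint8); out[:300]=c; out[302:599,:330]=d
w1=cv2.resize(cv2.imread('pics/w1.png')[150:235,100:285],None,fx=2.3,fy=2.3,interpolation=cv2.INTER_CUBIC); out[302:302+w1.shape[0],332:332+w1.shape[1]]=w1
cv2.imwrite('pics/c.png',out)
E
```

```text
dial w3 ((457.9856605529785, 84.60531997680664), (70.43135833740234, 77.27690124511719), 28.881153106689453)
dial w1 ((147.22255325317383, 188.67464065551758), (64.43514251708984, 89.50080108642578), 112.2857666015625)
hub w3 ((282.21578216552734, 84.89070129394531), (133.63861083984375, 140.5411834716797), 165.6973876953125)
[-3.08562997  0.48804257]
0 [np.float64(64.0), np.float64(104.5)] 999821000000000000000000000000000000000000000
10 [np.float64(64.5), np.float64(104.5)] 999830000000000000000000000000000000000000000
20 [np.float64(65.0), np.float64(104.5)] 999951111100000000002000000000000000000000000
30 [np.float64(64.5), np.float64(104.5)] 999841111111111111113444444400000000000000000
40 [np.float64(64.5), np.float64(104.5)] 999831111111111111113444444444444444444200000
50 [np.float64(64.5), np.float64(104.5)] 999731111111111111113455442111111111111111111
60 [np.float64(64.5), np.float64(92.5)] 999831111111111111111111111112222344455456543
70 [np.float64(64.5), np.float64(104.5)] 999831111111111111111111111111111111111111111
80 [np.float64(64.0), np.float64(78.5)] 998621111111
[... 1690 characters left out ...]
280 [np.float64(63.5), np.float64(78.5)] 997311111111111111136666654456666666666555555
290 [np.float64(63.5), np.float64(78.5)] 999311111111111111123444444444444444444444443
300 [np.float64(63.5), np.float64(104.0)] 999311111111111111124444444444444444444444322
310 [np.float64(63.5), np.float64(78.5)] 998411111111111111124444444334444444444444444
320 [np.float64(63.5), np.float64(104.5)] 999511111111111111123444334444444444444300000
330 [np.float64(64.5), np.float64(104.5)] 999821111122111112111111134400000000000000000
340 [np.float64(64.5), np.float64(104.5)] 999821111111111111111000000000000000000000000
350 [np.float64(64.5), np.float64(104.5)] 999831111111100000000000000000000000000000000
```

View pics/c.png

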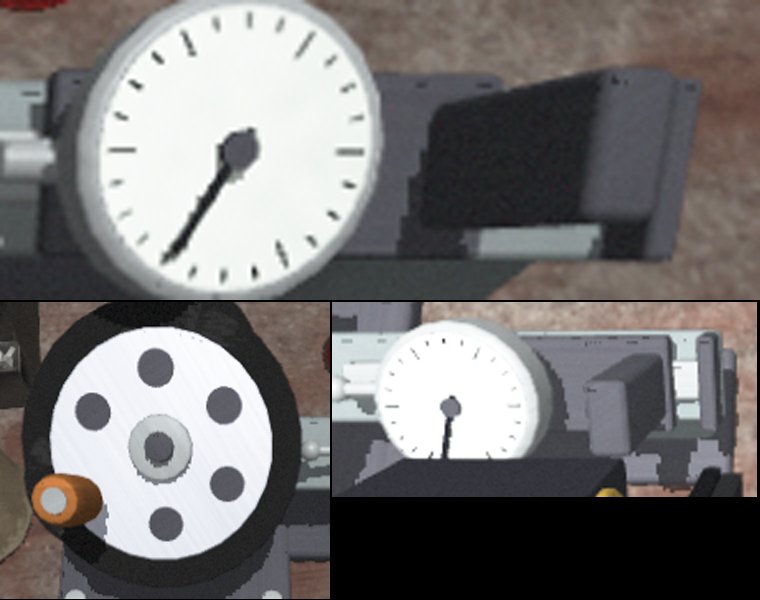

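The ball-to-dial geometry in both wrist views agrees with a travel of about 40 mm, and the needle has risen, so the gauge is home. The tyre profile suggests the bumps sit near 208° and about 340° (from +x, counter-clockwise), with the feeler at 270°. Next I grip the knob.

```bash
python3 -m handwheel '[{"xyz":[30,-40,10],"delta_rot":[0,0,0],"hand":-1},{"xyz":[64,-78,40],"delta_rot":[0,0,0],"hand":-1},{"xyz":[64,-78,55],"delta_rot":[0,0,0],"hand":-1},{"xyz":[64,-78,55],"delta_rot":[0,0,0],"hand":-1},{"xyz":[64,-78,55],"delta_rot":[0,0,0],"hand":-1}]' >/dev/null
python3 -c "
from h import *
here(); go((-.027,.046,.031))
m=vision.camera_model('wrist'); cv2.imwrite('pics/w4.png',vision.capture('wrist')[:,:,::-1])"
```

```text
t 6.5 tcp_w mm [-27.   43.6 100.6] F_w [-0.   0.6  0.6] open 1.0 grip 0.0
xyz [ 0.1 -2.6 69.6] rot [ 0.002  0.001 -0.   ]
```

```bash
python3 -m handwheel '[{"xyz":[0,-2,30],"delta_rot":[0,0,0],"hand":-1},{"xyz":[0,-2,55],"delta_rot":[0,0,0],"hand":-1},{"xyz":[0,-2,69],"delta_rot":[0,0,0],"hand":-1},{"xyz":[0,-2,69],"delta_rot":[0,0,0],"hand":-1},{"xyz":[0,-2,69],"delta_rot":[0,0,0],"hand":0.3}]' >/dev/null
python3 -c "
from h import *
here()"
python3 -m handwheel '[{"xyz":[0,0,0],"delta_rot":[0,0,0],"hand":1},{"xyz":[0,0,0],"delta_rot":[0,0,0],"hand":1},{"xyz":[0,0,0],"delta_rot":[0,0,0],"hand":1},{"xyz":[0,0,0],"delta_rot":[0,0,0],"hand":1},{"xyz":[0,0,0],"delta_rot":[0,0,0],"hand":1}]' >/dev/null
python3 -c "
from h import *
here()
cv2.imwrite('pics/w5.png',vision.capture('wrist')[:,:,::-1]); cv2.imwrite('pics/t5.png',vision.capture('top')[:,:,::-1])
im=np.vstack([cv2.imread('pics/w5.png')[:230], cv2.resize(cv2.imread('pics/t5.png')[150:250,220:420],(640,320),interpolation=2)]); cv2.imwrite('pics/v5.png',im)"
```

```text
t 7.17 tcp_w mm [-26.2  44.2  32.8] F_w [-0.2  1.  -0.1] open 0.95 grip 0.0
t 7.8 tcp_w mm [-26.1  46.1  32.5] F_w [ 0.  -0.6  0.2] open 0.4 grip 0.0
```

View pics/v5.png

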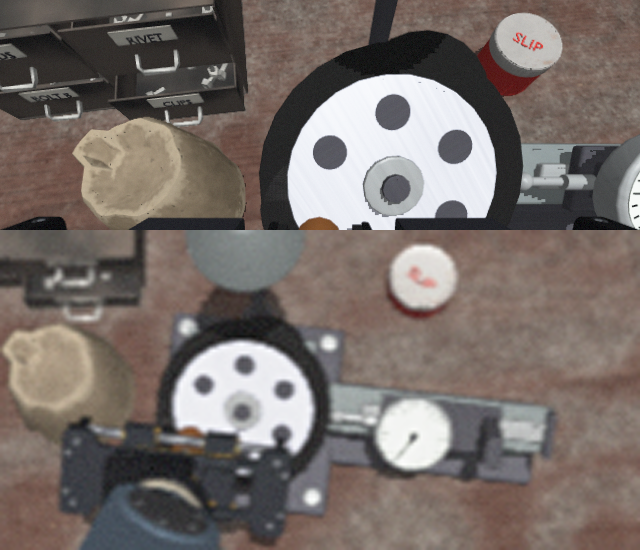

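The wrist view shows a clear bulge at the upper right of the tyre, around (450,55) with the hub at (393,187), so near 340°. The knob is between the jaws, which are still closing. The needle and dial are visible in the top view at about (410,437) of this composite. Next I measure that bulge numerically and let the grip finish.

```bash
python3 - <<'E'
from h import *
im=cv2.imread('pics/w5.png'); g=im.max(2)
# white disc edge => centre and scale
msk=(im.min(2)>150).astype(np.uint8); msk[215:]=0; msk[:,:270]=0; msk[:,505:]=0
cn=max(cv2.findContours(msk,0,1)[0],key=cv2.contourArea)[:,0,:]
cn=cn[cn[:,1]<200]; h=cn.astype(float)
for _ in range(5):
    A=np.c_[2*h,np.ones(len(h))]; s=np.linalg.lstsq(A,(h**2).sum(1),rcond=None)[0]; r=np.sqrt(s[2]+s[0]**2+s[1]**2)
    e=np.abs(np.hypot(*(h-s[:2]).T)-r); h=h[e<max(1.5,np.median(e)*2)]
print(s[:2],r)
for a in list(range(280,360,10))+list(range(0,90,10)):
    A=np.deg2rad(a); rr=np.arange(r-2,r*1.7,.5); P=s[:2]+rr[:,None]*np.array([-np.sin(A),-np.cos(A)])
    v=cv2.remap(g,P[:,0].astype(np.float32)[None],P[:,1].astype(np.float32)[None],1)[0]
    on=np.where(v>62)[0]; on=on[on>12]; print(a, round(rr[on[0]]/r,3) if len(on) else None, ''.join(str(min(9,q//13)) for q in v[::3]))
E
python3 -m handwheel '[{"xyz":[0,0,0],"delta_rot":[0,0,0],"hand":1},{"xyz":[0,0,0],"delta_rot":[0,0,0],"hand":1},{"xyz":[0,0,0],"delta_rot":[0,0,0],"hand":1},{"xyz":[0,0,0],"delta_rot":[0,0,0],"hand":1},{"xyz":[0,0,0],"delta_rot":[0,0,0],"hand":1}]' >/dev/null
python3 -c "
from h import *
here()"
```

```text
[394.29413099 175.42454938] 101.7847060316144
280 1.265 9952232332323323323499999999999999999999999999999
290 1.29 9982323233322322322336998888999989999988999999988
300 1.309 9995232233323222333323389998999899989899899999999
310 1.319 9997322223223332323323256666666666666666666667999
320 1.368 9993332333222322333332332346666666665556558999999
330 1.452 9993333232322232323332333232333358999999988888888
340 1.486 9993233222323332333332333333232222389999999999888
350 1.447 9983332232111111111111111111111279999999989999998
0 1.359 9921111111111211111111111269999998899999875443333
10 1.398 9921111111111111121121133333467999999999999999889
20 1.309 9933323321111111112111399998999999999999999999999
30 1.305 9933323222333322223333699999999999988899999989999
40 1.305 9933322233322332323322699999889999999988898899888
50 1.314 9993333322223332333333378999899999989988899888999
60 1.314 9994332333333223223333289999999998888999999999834
70 1.314 9999333322232233322323379998888888778888999999899
80 1.044 9999933323322323322322338888888888888877888888888
t 8.53 tcp_w mm [-26.2  46.5  32.5] F_w [0.6 4.1 1.9] open 0.29 grip 30.000370880879927
```

The bump is symmetric about 340° (330° and 350° match, as do 320° and 0°) and 8–10 mm proud. That is the high spot, so the lower bump is the one near 208°. I need about −70° of turn, taking the knob from about 120° to 50°. I'll turn slowly and read the needle from the top camera.

```bash
cat >> h.py <<'E'
def needle(n=3):
    m=vision.camera_model('top'); out=[]
    for _ in range(n):
        im=vision.capture('top'); 
        c=proj(m,w2((0,-.147,.02)))[0]
        b=cv2.resize(im[int(c[1])-24:int(c[1])+24,int(c[0])-24:int(c[0])+24],None,fx=8,fy=8,interpolation=cv2.INTER_CUBIC)
        w=cv2.morphologyEx((b.min(2)>150).astype(np.uint8),cv2.MORPH_CLOSE,np.ones((41,41)))
        cn=max(cv2.findContours(w,0,1)[0],key=cv2.contourArea); (e,ax,_)=cv2.fitEllipse(cv2.convexHull(cn))
        r=min(ax)/2; yy,xx=np.mgrid[:b.shape[0],:b.shape[1]]; dx,dy=xx-e[0],yy-e[1]; d=np.hypot(dx,dy)
        wt=np.clip(200.-b.max(2),0,None)*(d>.25*r)*(d<.7*r)
        out.append((np.degrees(np.arctan2((wt*dy).sum(),(wt*dx).sum())),r/8))
    a=np.median([o[0] for o in out]); return round(a,1),round(out[0][1],1)   # image angle, clockwise from right, deg
def st():
    here(); s=bot.read_state(); p=W.T@(np.array(s['position'])-C)*1e3
    print('theta',round(np.degrees(np.arctan2(p[1]-1.5,p[0])),1),'r',round(np.hypot(p[0],p[1]-1.5),1),'needle deg',needle())
E
python3 -c "from h import *; st()"
python3 -m handwheel '[{"xyz":[2.4,-1.3,0],"delta_rot":[0,0,0],"hand":1},{"xyz":[4.8,-2.5,0],"delta_rot":[0,0,0],"hand":1},{"xyz":[7.4,-3.5,0],"delta_rot":[0,0,0],"hand":1},{"xyz":[9.9,-4.5,0],"delta_rot":[0,0,0],"hand":1},{"xyz":[12.5,-5.2,0],"delta_rot":[0,0,0],"hand":1}]' >/dev/null
python3 -c "from h import *; st()"
```

```text
t 8.53 tcp_w mm [-26.2  46.5  32.5] F_w [0.6 4.1 1.9] open 0.29 grip 30.000370880879927
theta 120.2 r 52.1 needle deg (np.float64(-177.2), 12.4)
t 9.3 tcp_w mm [-16.7  51.4  32.5] F_w [-4.5  2.8  1. ] open 0.29 grip 30.000451556261396
theta 108.5 r 52.6 needle deg (np.float64(-169.9), 12.4)
```

```bash
python3 - <<'E'
s=open('h.py').read()
i=s.index("        r=min(ax)/2"); j=s.index("    a=np.median([o[0]")
s=s[:i]+'''        r=min(ax)/2; A=np.radians(np.arange(0,360,2)); q=np.linspace(.2*r,.6*r,30)
        g=b.max(2); v=g[np.clip(e[1]+np.outer(np.sin(A),q),0,b.shape[0]-1).astype(int),np.clip(e[0]+np.outer(np.cos(A),q),0,b.shape[1]-1).astype(int)].mean(1)
        wt=np.clip(np.median(v)-v,0,None); k=np.argmax(wt); dd=(np.arange(180)-k+90)%180-90; sel=abs(dd)<=15
        out.append((2*k+2*(wt*dd*sel).sum()/(wt*sel).sum(),r/8,e[0]/8+int(c[0])-24,e[1]/8+int(c[1])-24,v.min(),np.median(v)))
'''+s[j:].replace("return round(a,1),round(out[0][1],1)","return round(a,1),np.round(out[0][1:],1)")
open('h.py','w').write(s)
E
python3 -c "
from h import *
print(needle())
class V:
    camera_model=staticmethod(vision.camera_model)
    f=''
    @classmethod
    def capture(c,n): return cv2.imread(c.f)[:,:,::-1]
import h
h.vision=V
V.f='pics/t5.png'; print(h.needle())"
```

```text
(np.float64(157.5), array([ 12.4, 341.2, 211.1, 124.7, 220.5]))
(np.float64(158.2), array([ 12.5, 341.2, 211.1, 123.9, 220. ]))
```

```bash
python3 - <<'E'
import cv2,numpy as np
b=cv2.resize(cv2.imread('pics/t5.png')[195:235,330:370],None,fx=8,fy=8,interpolation=2)
for th in (170,190,205,220):
    m=(b.min(2)>th).astype(np.uint8); m=cv2.morphologyEx(m,cv2.MORPH_OPEN,np.ones((25,25)))
    cn=max(cv2.findContours(m,0,1)[0],key=cv2.contourArea); h=cv2.convexHull(cn); e=cv2.fitEllipse(h); print(th,e[0][0]/8+330,e[0][1]/8+195,np.array(e[1])/16,e[2])
s=open('h.py').read()
s=s.replace("c=proj(m,w2((0,-.147,.02)))[0]","c=np.array([349,214.7])").replace(">150).astype(np.uint8),cv2.MORPH_CLOSE,np.ones((41,41)))",">190).astype(np.uint8),cv2.MORPH_OPEN,np.ones((25,25)))")
open('h.py','w').write(s)
E
python3 -c "
from h import *
print(needle())
class V:
    camera_model=staticmethod(vision.camera_model)
    f=''
    @classmethod
    def capture(c,n): return cv2.imread(c.f)[:,:,::-1]
import h
h.vision=V
V.f='pics/t5.png'; print(h.needle())"
```

```text
170 349.27117919921875 213.74838829040527 [11.02991962 11.49615574] 81.0127944946289
190 349.2797222137451 213.83524322509766 [10.77129841 11.13261795] 79.32727813720703
205 349.24776458740234 213.87303733825684 [10.52590942 10.89325619] 77.04547882080078
220 349.2704563140869 213.99089813232422 [10.17955589 10.55363274] 82.60330963134766
(np.float64(114.6), array([ 10.8, 349.3, 213.8, 197.4, 243.7]))
(np.float64(114.6), array([ 10.8, 349.3, 213.8, 197.5, 243.8]))
```

```bash
python3 -m handwheel '[{"xyz":[4.5,-1,0],"delta_rot":[0,0,0],"hand":1},{"xyz":[9,-1.6,0],"delta_rot":[0,0,0],"hand":1},{"xyz":[13.5,-1.8,0],"delta_rot":[0,0,0],"hand":1},{"xyz":[18,-1.6,0],"delta_rot":[0,0,0],"hand":1},{"xyz":[22.5,-1,0],"delta_rot":[0,0,0],"hand":1}]' >/dev/null
python3 -c "from h import *; st()"
python3 -m handwheel '[{"xyz":[2.7,0.5,0],"delta_rot":[0,0,0],"hand":1},{"xyz":[5.3,1.2,0],"delta_rot":[0,0,0],"hand":1},{"xyz":[7.9,2,0],"delta_rot":[0,0,0],"hand":1},{"xyz":[10.5,3,0],"delta_rot":[0,0,0],"hand":1},{"xyz":[13,4.1,0],"delta_rot":[0,0,0],"hand":1}]' >/dev/null
python3 -c "from h import *; st()"
```

```text
t 10.38 tcp_w mm [ 4.9 54.5 32.5] F_w [-3.9 12.7  0.9] open 0.29 grip 30.00005523848813
theta 84.7 r 53.3 needle deg (np.float64(115.4), array([ 10.8, 349.3, 213.8, 191.8, 243.7]))
t 11.15 tcp_w mm [20.7 51.  32.5] F_w [ 1.1 16.8 -0.9] open 0.29 grip 30.00014772711438
theta 67.3 r 53.7 needle deg (np.float64(170.5), array([ 10.8, 349.2, 213.8, 165.6, 243.2]))
```

```bash
sed -i 's/p\[1\]-1.5/p[1]-3/g' h.py
python3 -m handwheel '[{"xyz":[1.5,0.4,0],"delta_rot":[0,0,0],"hand":1},{"xyz":[3,0.9,0],"delta_rot":[0,0,0],"hand":1},{"xyz":[4,1.2,0],"delta_rot":[0,0,0],"hand":1},{"xyz":[4.8,1.5,0],"delta_rot":[0,0,0],"hand":1},{"xyz":[4.8,1.5,0],"delta_rot":[0,0,0],"hand":1}]' >/dev/null
python3 -c "from h import *; st()"
python3 -m handwheel '[{"xyz":[1.2,0.8,0],"delta_rot":[0,0,0],"hand":1},{"xyz":[2.3,1.5,0],"delta_rot":[0,0,0],"hand":1},{"xyz":[3.4,2.3,0],"delta_rot":[0,0,0],"hand":1},{"xyz":[3.4,2.3,0],"delta_rot":[0,0,0],"hand":1},{"xyz":[3.4,2.3,0],"delta_rot":[0,0,0],"hand":1}]' >/dev/null
python3 -c "from h import *; st()"
python3 -m handwheel '[{"xyz":[1,0.8,0],"delta_rot":[0,0,0],"hand":1},{"xyz":[2.1,1.7,0],"delta_rot":[0,0,0],"hand":1},{"xyz":[3.2,2.6,0],"delta_rot":[0,0,0],"hand":1},{"xyz":[3.2,2.6,0],"delta_rot":[0,0,0],"hand":1},{"xyz":[3.2,2.6,0],"delta_rot":[0,0,0],"hand":1}]' >/dev/null
python3 -c "from h import *; st()"
```

```text
t 11.93 tcp_w mm [27.  48.2 32.5] F_w [ 0.9 11.2  0. ] open 0.29 grip 30.000110907421913
theta 59.1 r 52.7 needle deg (np.float64(223.2), array([ 10.8, 349.3, 213.8, 201.6, 243.7]))
t 12.7 tcp_w mm [31.6 45.4 32.5] F_w [2.1 9.5 0.3] open 0.29 grip 30.000132006243803
theta 53.4 r 52.9 needle deg (np.float64(251.4), array([ 10.8, 349.3, 213.8, 203.7, 243.9]))
t 13.47 tcp_w mm [35.5 42.4 32.5] F_w [ 3.1  8.9 -0.1] open 0.29 grip 30.000099421595223
theta 48.0 r 53.1 needle deg (np.float64(261.2), array([ 10.8, 349.3, 213.8, 183.6, 244. ]))
```

```bash

python3 -m handwheel '[{"xyz":[0.9,0.8,0],"delta_rot":[0,0,0],"hand":1},{"xyz":[1.8,1.6,0],"delta_rot":[0,0,0],"hand":1},{"xyz":[2.7,2.5,0],"delta_rot":[0,0,0],"hand":1},{"xyz":[2.7,2.5,0],"delta_rot":[0,0,0],"hand":1},{"xyz":[2.7,2.5,0],"delta_rot":[0,0,0],"hand":1}]' >/dev/null
python3 -c "from h import *; st()"
python3 -m handwheel '[{"xyz":[0.8,0.9,0],"delta_rot":[0,0,0],"hand":1},{"xyz":[1.6,1.8,0],"delta_rot":[0,0,0],"hand":1},{"xyz":[2.4,2.7,0],"delta_rot":[0,0,0],"hand":1},{"xyz":[2.4,2.7,0],"delta_rot":[0,0,0],"hand":1},{"xyz":[2.4,2.7,0],"delta_rot":[0,0,0],"hand":1}]' >/dev/null
python3 -c "from h import *; st()"
python3 -m handwheel '[{"xyz":[0.7,0.9,0],"delta_rot":[0,0,0],"hand":1},{"xyz":[1.4,1.9,0],"delta_rot":[0,0,0],"hand":1},{"xyz":[2.2,2.9,0],"delta_rot":[0,0,0],"hand":1},{"xyz":[2.2,2.9,0],"delta_rot":[0,0,0],"hand":1},{"xyz":[2.2,2.9,0],"delta_rot":[0,0,0],"hand":1}]' >/dev/null
python3 -c "from h import *; st()"
```

```text
t 14.25 tcp_w mm [38.6 39.6 32.5] F_w [ 3.   7.3 -0.1] open 0.29 grip 30.00001381355105
theta 43.5 r 53.2 needle deg (np.float64(251.7), array([ 10.8, 349.3, 213.8, 202.4, 243.7]))
t 15.03 tcp_w mm [41.4 36.7 32.5] F_w [ 2.5  6.7 -0.4] open 0.29 grip 29.99997817343683
theta 39.2 r 53.3 needle deg (np.float64(233.0), array([ 10.8, 349.2, 213.8, 195.1, 243.7]))
t 15.8 tcp_w mm [43.9 33.5 32.5] F_w [ 3.4  5.3 -0.3] open 0.29 grip 30.000012405216694
theta 34.8 r 53.4 needle deg (np.float64(199.3), array([ 10.8, 349.3, 213.8, 187.8, 243.5]))
```

Readings match on both sides: 251.4 at 53.4° against 251.7 at 43.5°, and 223.2 at 59.1° against about 37.9°. The high spot is therefore under the feeler at a knob angle of about 48.5°. I'll go back past it and come up from the same side.

```bash

python3 -m handwheel '[{"xyz":[-2.5,-3.2,0],"delta_rot":[0,0,0],"hand":1},{"xyz":[-5.3,-6.1,0],"delta_rot":[0,0,0],"hand":1},{"xyz":[-8.6,-9,0],"delta_rot":[0,0,0],"hand":1},{"xyz":[-12.3,-11.9,0],"delta_rot":[0,0,0],"hand":1},{"xyz":[-12.3,-11.9,0],"delta_rot":[0,0,0],"hand":1}]' >/dev/null
python3 -c "from h import *; st()"
python3 -m handwheel '[{"xyz":[1,0.8,0],"delta_rot":[0,0,0],"hand":1},{"xyz":[2,1.6,0],"delta_rot":[0,0,0],"hand":1},{"xyz":[3.1,2.5,0],"delta_rot":[0,0,0],"hand":1},{"xyz":[3.1,2.5,0],"delta_rot":[0,0,0],"hand":1},{"xyz":[3.1,2.5,0],"delta_rot":[0,0,0],"hand":1}]' >/dev/null
python3 -c "from h import *; st()"
```

```text
t 16.57 tcp_w mm [31.6 45.5 32.5] F_w [5.5 4.2 0.1] open 0.29 grip 29.99999785912223
theta 53.3 r 53.0 needle deg (np.float64(254.0), array([ 10.7, 349.3, 213.9, 203. , 243.6]))
t 17.35 tcp_w mm [32.1 44.9 32.5] F_w [ 3.4 11.1 -2. ] open 0.29 grip 29.99980024746037
theta 52.5 r 52.8 needle deg (np.float64(255.5), array([ 10.8, 349.3, 213.8, 201.2, 243.6]))
```

```bash

python3 -m handwheel '[{"xyz":[0.6,0.5,0],"delta_rot":[0,0,0],"hand":1},{"xyz":[1.2,1,0],"delta_rot":[0,0,0],"hand":1},{"xyz":[1.8,1.4,0],"delta_rot":[0,0,0],"hand":1},{"xyz":[1.8,1.4,0],"delta_rot":[0,0,0],"hand":1},{"xyz":[1.8,1.4,0],"delta_rot":[0,0,0],"hand":1}]' >/dev/null
python3 -c "from h import *; st()"
```

```text
t 18.12 tcp_w mm [33.9 43.6 32.5] F_w [ 3.6 12.  -1.3] open 0.29 grip 29.999945177551126
theta 50.1 r 52.9 needle deg (np.float64(258.7), array([ 10.8, 349.3, 213.8, 179.8, 243.7]))
```

```bash

python3 -m handwheel '[{"xyz":[0.6,0.5,0],"delta_rot":[0,0,0],"hand":1},{"xyz":[1.2,1,0],"delta_rot":[0,0,0],"hand":1},{"xyz":[1.2,1,0],"delta_rot":[0,0,0],"hand":1},{"xyz":[1.2,1,0],"delta_rot":[0,0,0],"hand":1},{"xyz":[1.2,1,0],"delta_rot":[0,0,0],"hand":1}]' >/dev/null
python3 -c "from h import *; st()"
```

```text
t 18.9 tcp_w mm [35.4 42.4 32.5] F_w [ 4.3 10.2 -0.5] open 0.29 grip 29.999876601359574
theta 48.0 r 53.0 needle deg (np.float64(261.1), array([ 10.8, 349.3, 213.8, 185. , 243.9]))
```

```bash

python3 -m handwheel '[{"xyz":[1,-1,0],"delta_rot":[0,0,0],"hand":1},{"xyz":[2,-2.2,0],"delta_rot":[0,0,0],"hand":1},{"xyz":[2,-2.2,0],"delta_rot":[0,0,0],"hand":1},{"xyz":[2,-2.2,0],"delta_rot":[0,0,0],"hand":1},{"xyz":[2,-2.2,0],"delta_rot":[0,0,0],"hand":1}]' >/dev/null
python3 -c "from h import *; st()"
```

```text
t 19.68 tcp_w mm [35.6 42.7 32.5] F_w [-2.2 -1.4  1.5] open 0.29 grip 30.000378854601877
theta 48.1 r 53.3 needle deg (np.float64(261.2), array([ 10.8, 349.3, 213.8, 184.8, 243.9]))
```

```bash

python3 -m handwheel '[{"xyz":[0,0,0],"delta_rot":[0,0,0],"hand":-0.2},{"xyz":[0,0,0],"delta_rot":[0,0,0],"hand":-0.6},{"xyz":[0,0,0],"delta_rot":[0,0,0],"hand":-0.6},{"xyz":[0,0,0],"delta_rot":[0,0,0],"hand":-0.6},{"xyz":[0,0,0],"delta_rot":[0,0,0],"hand":-0.6}]' >/dev/null
python3 -c "from h import *; st()"
python3 -m handwheel '[{"xyz":[0,0,-20],"delta_rot":[0,0,0],"hand":-0.6},{"xyz":[0,0,-50],"delta_rot":[0,0,0],"hand":-0.6},{"xyz":[-30,0,-90],"delta_rot":[0,0,0],"hand":-0.6},{"xyz":[-75,10,-120],"delta_rot":[0,0,0],"hand":-0.6},{"xyz":[-125,20,-120],"delta_rot":[0,0,0],"hand":-0.6}]' >/dev/null
python3 - <<'E'
from h import *
st(); im=vision.capture('wrist')[:,:,::-1]; m=vision.camera_model('wrist')
t=cv2.resize(vision.capture('top')[120:290,180:420,::-1],(400,283),interpolation=2)
out=np.zeros((570,640,3),np.uint8); out[:280]=im[:280]; out[285:568,:400]=t
q=proj(m,w2((0,-.147,.02)))[0].astype(int); print(q)
c=im[max(0,q[1]-55):q[1]+55,max(0,q[0]-55):q[0]+55]; c=cv2.resize(c,(230,230),interpolation=2); out[290:520,405:635]=c
cv2.imwrite('pics/f.png',out)
E
```

```text
t 20.45 tcp_w mm [36.4 42.9 32.5] F_w [-0.3 -0.3  1.1] open 0.75 grip 0.0
theta 47.7 r 54.0 needle deg (np.float64(261.1), array([ 10.8, 349.3, 213.8, 185. , 243.9]))
t 21.23 tcp_w mm [-67.8  30.1 153.3] F_w [-0.2  0.8 -1. ] open 0.8 grip 0.0
theta 158.2 r 73.1 needle deg (np.float64(261.1), array([ 10.7, 349.3, 213.8, 179. , 242.1]))
[521 119]
```

View pics/f.png

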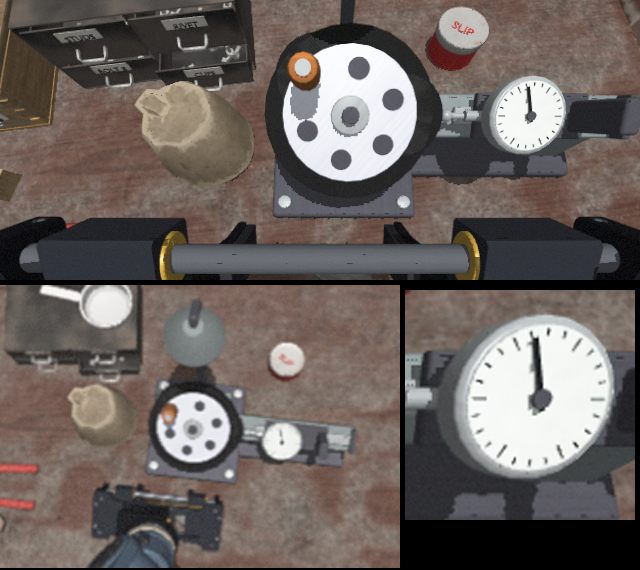

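The arm is clear. The high spot is centred under the feeler near (442,115), the needle points almost straight up, about 2.5 rad past the round-tyre reading, and the hoof and tin have not moved. Handing in.

```bash
python3 -c "
from rig import workorder
print(workorder.hand_in())"
```

```text
the job is handed in; nothing more can be done
None
```

The job is handed in at about 21 s of the 72 s allowed: the gauge is pushed home against its stop, and the wheel stands with its highest spot under the feeler to within about half a degree. Everything is let go and the arm is clear; the hoof and tin show undisturbed in the last picture, but the tape measure was hidden behind the gripper, so I could not check it.

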